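# Draw a tray of castings forward in its rack with a hook

### The arm

A 6-joint arm with a two-finger parallel gripper is mounted at the origin on the work surface; the furniture and walls round the work are solid. World frame = base frame: x ahead of the robot, y to its left, z up, the work surface at z = 0. Lengths are in mm, angles in degrees, forces in N, time in s.
With the tool pointing down it reaches from about 300 to 850 mm from the base axis. Payload 4.2 kg.
Tool frame: the origin (TCP) lies midway between the tips of the shut fingers; the grasp point (between the pads) lies env.grip_depth behind it (env.grip_depth is the distance from the TCP to the grasp point, in mm); z points along the fingers, y is the direction in which the jaws open and shut (so a half turn about z gives the same grasp; the last joint's range is limited). The gripper opens to 91 mm and grips with 3 to 60 N. Pads are 32 mm wide; open, the fingers measure 118 mm over their backs; the gripper's body (76 mm by 178 mm) begins 60 mm behind the grasp point.
Start: joints at [74.026, 18.312, 89.639, -0, 72.044, -1.146], TCP at [147.156, 555.867, 213.976] pointing down, gripper open.
Joint ranges: [-177.97, 177.97], [-48.28, 115.42], [12.27, 149.76], [-77.06, 257.06], [2.81, 150.46], [-146.56, 146.56]. Speed limits (degrees/s): [147.25, 147.25, 180, 180, 180, 180].

### API

Orientations are given as [roll, pitch, yaw] about the fixed x, y, z axes, in that order (R = Rz(yaw) Ry(pitch) Rx(roll)).
In Python, from workcell import env, cams, spotter gives the robot as it stands.
- The arm moves only by the tool apply_moves, never from a script. Its argument "plan" is a list of rows, each an object with "jaw": the closure, from 0 (fully open) to 1 (shut); "delta_pos": the shift along the tool's x, y, z in mm, a list of three; "spin": the turn about the tool's z in rad. In form: [{"jaw": jaw, "delta_pos": [dx, dy, dz], "spin": spin}, ...]. A call has exactly 8 rows; each row is the pose to reach, as a shift and turn from the pose measured when the call began, along the tool's axes at that moment; what a row does not reach only later rows make up. A row lasts 1/8 s, in which the tool goes at most 62.5 mm and 10.7 degrees, less where a joint would pass 70% of its speed; a pose out of reach is approached as far as the arm can. A call with a gripper value outside its range is refused whole. The fingers move at their own pace and stop on an object; "squeeze" is the grip in N (left out, the last holds). Time passes only in rows, so rows that repeat a pose let the fingers close, or fill a call up. It gives the time, the measured TCP pose, the force and the opening at its end, in the units of the state.
- env.state(): the state, without advancing time (a new reading comes with each control period).
- cams.grab_frame(name): name is "side" or "top" or "wrist"; returns the picture (384x512x3 uint8, red, green, blue); there is no depth.
- cams.calibration(name): a dict with "camera_matrix" (3x3 intrinsics, pixels), "rvec" (rotation vector, rad) and "tvec" (3), from world to camera coordinates, as OpenCV has them. Camera axes: x right, y down, z forward; pixel columns grow to the right and rows downward; lengths in mm; the calibration is good to about 2 mm. A picture is of the moment at which its call begins: read the wrist's pose just before it. calibration takes no time and is no camera call; for the wrist camera it gives the pose at the moment of the call.
- env.job_done(): hands the job in, once; it reports no verdict.
Trained networks look in the newest picture that a camera, given by its name, has taken for a name from the list of things; names that differ only in an ending like _2 or _b are one class to them, and where a whole thing is asked for, a point or a joint stands for the part that bears it (a point fixed in the world has none). Each returns a list of dicts, best first, with "confidence" (0 to 1); they miss things now and then, are a little off and sometimes report something else, mostly with a low value. They report only what shows in the picture. A call takes as long as a camera call.
- spotter.masks_of(camera, target): "region" (384x512 bool, what is visible of it) and "extent" ([left, top, right, bottom] in pixels, round what is visible of it).
The state is a dict: "time_s": time; "qpos": joint angles; "qvel": joint speeds; "effort": joint torques, N m; "ee_pos": TCP position; "ee_rot": TCP orientation; "force": force on the tool from outside, world axes, zero at the start; "torque": the same for the moment, N m; "gripper_width": finger opening in mm.
Only numpy, scipy, OpenCV 4.12 (cv2) and the standard library are available. Lean on these libraries where they do the work, as an engineer would, in place of code of your own. Each camera call takes 0.05 s, during which the arm holds its last target.

### The job

The shallow tray of resin castings has been pushed back out of reach in the wire-topped rack. Take the draw hook from the bench, drop its blade inside the tray's front lip and draw the tray gently forward until you feel it seat on the two stop lugs, keeping up a steady pull of about 10 newtons there for a second, with no yanking and without the gripper touching the tray. Then unhook it leaving the tray forward at the lugs with its castings in it, and lay the hook flat on the bench clear of the rack, leaving the other things on the bench alone.

Things in the scene. Friction and masses are not known exactly. Their poses are not given: they have to be found in the camera images.
- hook_grip (a point): Centre of the draw hook's handle, a dark wooden block 100 (x) x 22 (y) x 40 (z) mm, 20 mm above its underside; grip it across y from above. x points along the shank to the blade, z up. The hook is loose, 0.16 kg, balances about 22 mm ahead of this point and stands upright on its handle and blade.
- hook: The draw hook; origin under the handle's centre, at its underside; axes as hook_grip. A steel shank, 8 mm thick, runs straight from the handle to x = 218 mm, its underside at z = 27 mm. A flat steel blade at its end (x = 218 to 222 mm, 34 mm wide in y) reaches from z = 36 mm down to z = 0.
- hook_tip (a point): Middle of the lower edge of the blade's pulling face (towards the handle), 218 mm ahead of hook_grip along x and 20 mm below it; axes as hook_grip.
- rack: Rack fixed on the bench, 280 (x) x 146 (y) x 137 (z) mm; origin centre of its underside; x points inwards from its open front (front edge x = -140 mm), z up. Floor 12 mm thick; side and back rails up to z = 48 mm, sides 126 mm apart, open between rails and top. A wire grid covers the whole top, underside at z = 123 mm: enter by the front.
- stop: Adjustable stop: two steel lugs, 18 mm wide (y), 10 mm thick, 30 mm high, 90 mm apart, on the rack's floor at its front corners. Origin midway between them, on the floor, in the plane of their rear faces at mid setting; axes as the rack. They are clamped rigidly up to 8 mm either way (x) from there: the setting is not measured, find it by feel.
- tray: Loose open tray of grey plastic, 160 (x) x 120 (y) x 45 (z) mm, walls 4 mm, lip turned out 5 mm at the front; 0.3 to 0.65 kg. It stands on the rack's floor, 3 mm of play to each side rail, 45 to 105 mm behind the lugs. Origin centre of underside; front wall at -x, z up. The inside is free for 35 mm behind the front wall.
- tray_lip (a point): Middle of the top edge of the tray's front wall, in the plane of its outer face, 45 mm above the tray's underside; axes as the tray. The wall's plain inner face lies at x = +4 mm. With the tray home on the lugs this point lies in the plane of their rear faces, x = -8 to +8 mm of stop.
- casting_a: Off-white resin figure casting, 19 x 68 x 20 mm, loose in the tray, lying across it.
- casting_b: Another such casting, 19 x 68 x 20 mm, loose in the tray behind the first.
- wax_tub: Bystander: white plastic tub with a blue lid, 66 x 68 x 62 mm high; origin under its centre.
- sand_block: Bystander: cork sanding block, 47 x 85 x 26 mm; origin under its centre.

How it is judged (in metres and radians):
On the way, in this order (a step that is already met when the one before it is completed fails the run):
1. the hook is lifted off the bench (height (world z) of hook above 0.04 m), for 0.1 s.
2. the blade is down inside the tray, behind its front lip (lower edge at least 8 mm below the lip's top), before the tray has been moved 20 mm (z of hook_tip in the frame of tray_lip below -0.008 m and x of hook_tip in the frame of tray_lip between 0.001 and 0.05 m and distance of tray from where it was at the start of the episode below 0.02 m), for 0.1 s.
3. the hook keeps up a pull of 6 to 15 N on the tray while the tray presses on the stop lugs, for half a second (contact force between hook and tray between 6 and 15 N and contact force between tray and stop above 1 N), for 0.5 s.
At the end, for the whole second after the job is handed in: The tray stands flat and at rest, front wall within 12 mm of the lugs' mid setting, square to the rack within 0.06 rad, both castings in it; the hook lies flat and at rest on the bench, its blade outside the rack, touching neither rack nor tray (x of tray_lip in the frame of stop between -0.012 and 0.012 m and angle between tray's own z axis and vertical below 0.04 rad and angle between the x axis of tray and the x axis of rack, either way round below 0.06 rad and linear speed of each of tray, hook below 0.01 m/s and x of casting_a in the frame of tray between -0.08 and 0.08 m and y of casting_a in the frame of tray between -0.06 and 0.06 m and z of casting_a in the frame of tray between -0.01 and 0.05 m and x of casting_b in the frame of tray between -0.08 and 0.08 m and y of casting_b in the frame of tray between -0.06 and 0.06 m and z of casting_b in the frame of tray between -0.01 and 0.05 m and height (world z) of hook_grip below 0.03 m and height (world z) of hook_tip between -0.01 and 0.02 m and (x of hook_tip in the frame of rack below -0.15 m or y of hook_tip in the frame of rack above 0.1 m or y of hook_tip in the frame of rack below -0.1 m) and contact force between hook and rack below 0.1 N and contact force between hook and tray below 0.1 N).
It fails at once if the tray is pulled against the stop lugs with more than 25 N (contact force between tray and stop above 25 N).
It fails at once if the hook presses on the tray with more than 25 N (contact force between hook and tray above 25 N).
It fails at once if the gripper or arm touches the tray (contact force between any of the fingers, the arm and tray above 0.5 N).
It fails at once if the tray is tipped by more than 0.2 rad (angle between tray's own z axis and vertical above 0.2 rad).
It fails at once if a bystander is moved by more than 20 mm (distance of any of wax_tub, sand_block from where it was at the start of the episode above 0.02 m).
It also fails if it takes over 64 s, if anything falls off the work surface, if the arm or the gripper's body presses on something with over 40 N, if the wrist force passes 120 N, or if a joint passes its speed limit or range.

## Working session

There is one attempt and no reset: what is moved stays moved. The work goes in short steps, Python scripts to look and compute and a tool call to move; the robot and the scene stay as the last step left them, time stands still between calls to the robot, and variables do not carry over. Pictures are saved under pics/ and viewed, and the job is handed in when it is done.

Besides the shell and the picture viewer there is one more tool, called as a command line: name --argument value ..., lists and objects as JSON in quotes. apply_moves: Moves the arm, as the interface text tells. Its arguments: {"type":"object","properties":{"plan":{"type":"array"},"squeeze":{"type":"number"}},"required":["plan"]}

```bash
ls; mkdir -p pics
python3 - <<'E'
from workcell import env,cams,spotter
import cv2
print(env.state(), env.grip_depth)
for n in ("top","side","wrist"):
    f=cams.grab_frame(n); cv2.imwrite(f"pics/{n}0.png",f[:,:,::-1])
    c=cams.calibration(n); print(n,c)
E
```

```text
pics
{'time_s': 0.0, 'qpos': array([ 7.40258675e+01,  1.83495059e+01,  8.97086544e+01, -1.62650101e-03,
        7.20432988e+01, -1.14540749e+00]), 'qvel': array([-0.04112685,  0.08528239,  0.02960677,  0.01313895, -0.00738897,
       -0.06839302]), 'effort': array([ 3.08652190e-03, -4.12452614e+01, -2.31975532e+01,  7.29665207e-02,
        4.57868027e-02, -1.59408901e-04]), 'ee_pos': array([147.01850218, 555.34380187, 213.12645496]), 'ee_rot': array([-1.79898530e+02, -4.82072617e-04,  1.65171777e+02]), 'force': array([ 0.10096494, -0.09940624, -0.50589242]), 'torque': array([0.04214025, 0.00558273, 0.01544523]), 'gripper_width': 91.37134179372543} 18.8
top {'camera_matrix': array([[380.78455053,   0.        , 261.99853938],
       [  0.        , 380.78455053, 191.69921345],
       [  0.        ,   0.        ,   1.        ]]), 'rvec': array([ 2.00921389, -2.1755433 ,  0.25749717]), 'tvec': array([ 62.25092394, 476.41768702, 884.25659991])}
side {'camera_matrix': array([[428.25060665,   0.        , 252.74743716],
       [  0.        , 428.25060665, 188.62775617],
       [  0.        ,   0.        ,   1.        ]]), 'rvec': array([ 2.00932513, -0.0743835 ,  0.08264202]), 'tvec': array([-470.47163167,   71.20912593, 1149.91933764])}
wrist {'camera_matrix': array([[309.54482453,   0.        , 255.68641504],
       [  0.        , 309.54482453, 193.24977577],
       [  0.        ,   0.        ,   1.        ]]), 'rvec': array([-2.30111879, -1.77094671, -0.25269006]), 'tvec': array([-573.90439296,  -31.7061092 ,  391.0059999 ])}
```

View pics/top0.png

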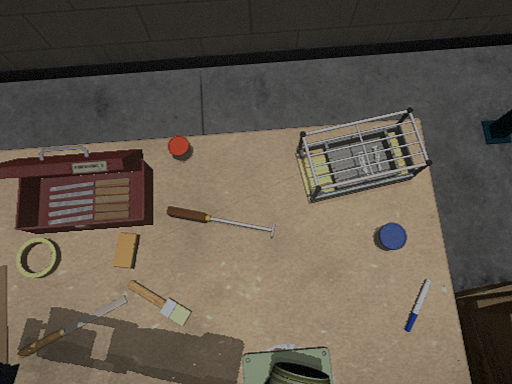

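View pics/side0.png

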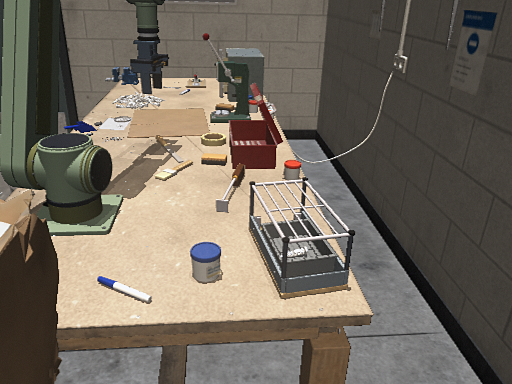

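View pics/wrist0.png

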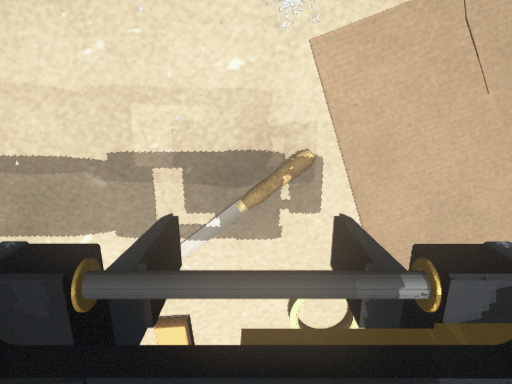

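```bash
cat > h.py <<'E'
import numpy as np,cv2
from workcell import env,cams,spotter
def P(n):
    c=cams.calibration(n); R=cv2.Rodrigues(np.array(c['rvec']))[0]; return np.array(c['camera_matrix']),R,np.array(c['tvec']).ravel()
def px2w(n,u,v,z,cal=None):
    K,R,t=cal or P(n); d=R.T@np.linalg.inv(K)@np.array([u,v,1.]); o=-R.T@t
    return o+d*(z-o[2])/d[2]
def w2px(n,p,cal=None):
    K,R,t=cal or P(n); q=K@(R@np.array(p,float)+t); return q[:2]/q[2]
E
python3 - <<'E'
from h import *
f=cv2.imread('pics/top0.png')
cv2.imwrite('pics/t_rack.png',cv2.resize(f[95:215,285:445],None,fx=5,fy=5,interpolation=cv2.INTER_CUBIC))
cv2.imwrite('pics/t_hook.png',cv2.resize(f[190:250,155:285],None,fx=6,fy=6,interpolation=cv2.INTER_CUBIC))
f=cv2.imread('pics/side0.png')
cv2.imwrite('pics/s_rack.png',cv2.resize(f[160:300,205:365],None,fx=4,fy=4,interpolation=cv2.INTER_CUBIC))
for u,v in [(0,0),(300,370),(168,212),(273,230),(300,165),(313,200),(412,110),(430,165)]: print(u,v,px2w('top',u,v,0).round())
for n in ('top','side'):
    K,R,t=P(n);print(n,-R.T@t)
for n,t in [('top','hook'),('top','rack'),('top','tray'),('top','wax_tub'),('top','sand_block'),('side','hook'),('side','tray'),('top','casting_a')]:
    r=spotter.masks_of(n,t); print(n,t,[(round(q['confidence'],2),q['extent']) for q in r][:3])
E
```

```text
0 0 [1153.  766.    0.]
300 370 [ 55. -32.  -0.]
168 212 [460. 272.   0.]
273 230 [391.   3.   0.]
300 165 [559. -84.   0.]
313 200 [ 461. -108.    0.]
412 110 [ 693. -409.    0.]
430 165 [ 531. -429.    0.]
top [254.27220616  35.7366721  973.05049199]
side [  363.79986654 -1047.48173414   564.94287556]
top hook [(0.72, [164.0, 205.6, 273.6, 231.5])]
top rack [(0.65, [295.4, 107.2, 432.6, 201.0])]
top tray []
top wax_tub [(0.98, [376.3, 220.2, 406.9, 249.0])]
top sand_block [(0.63, [112.8, 235.1, 136.2, 268.4])]
side hook [(0.67, [216.7, 165.3, 244.0, 213.3]), (0.58, [250.4, 175.5, 354.6, 299.5])]
side tray [(0.69, [259.1, 217.5, 336.2, 278.8])]
top casting_a [(0.65, [356.2, 152.4, 366.3, 175.5]), (0.5, [374.7, 220.8, 407.0, 248.4])]
```

View pics/t_rack.png

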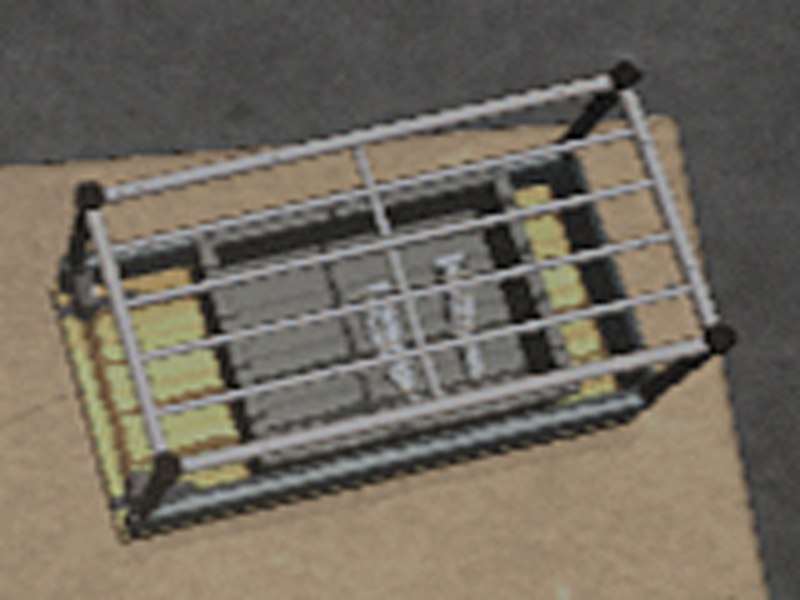

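View pics/t_hook.png

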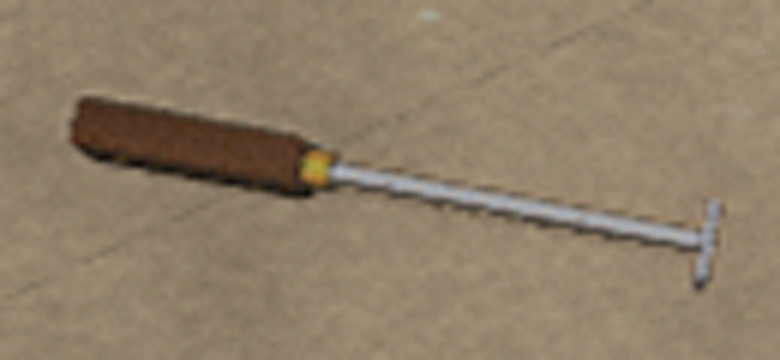

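View pics/s_rack.png

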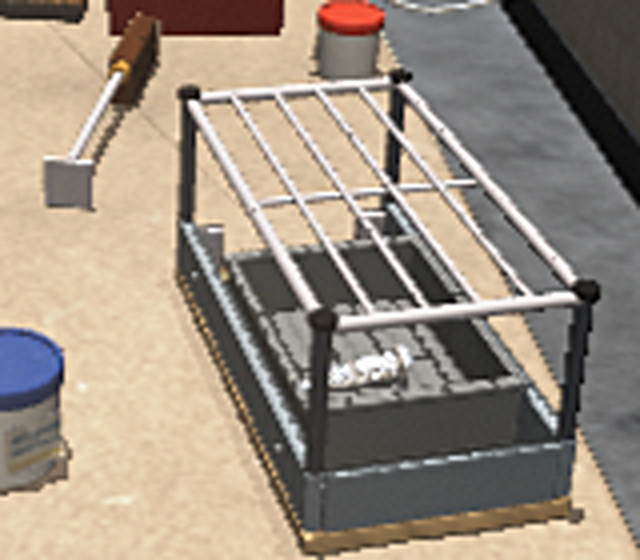

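Run:
```python
from h import *
from scipy.optimize import least_squares
ct=P('top'); cs=P('side')
def tp(x,y): return (285+x/5,95+y/5)
def sp(x,y): return (205+x/4,160+y/4)
# hook
a=px2w('top',210,218.7,35); b=px2w('top',155+705/6,190+241/6,36)
d=(b-a)[:2]; yaw=np.degrees(np.arctan2(d[1],d[0])); u=d/np.hypot(*d)
print('hook yaw',yaw,'blade',b,'grip',b[:2]-220*u)
he=px2w('top',155+85/6,190+120/6,40);hf=px2w('top',155+310/6,190+163/6,30);print('handle ends',he,hf,np.linalg.norm((he-b)[:2]),np.linalg.norm((hf-b)[:2]))
# blade corners side: top 45,157..93,160 bottom ~45,205..92,208
for q in [(45,160),(92,158)]: print(px2w('side',*sp(*q),36))
for q in [(48,204),(92,208)]: print(px2w('side',*sp(*q),0))
# rack posts
for q,z in [((90,192),137),((165,465),137),((625,75),137),((720,338),137),((52,292),12),((125,540),6)]: print('T',q,px2w('top',*tp(*q),z).round(1))
for q,z in [((188,92),137),((400,75),137),((322,318),137),((588,290),137),((305,545),0),((578,510),6)]: print('S',q,px2w('side',*sp(*q),z).round(1))
# tray front wall top edge in top: z 57
for q,z in [((205,240),57),((255,470),57),((500,175),57),((555,390),57)]: print('tray T',q,px2w('top',*tp(*q),z).round(1))
for q,z in [((228,258),57),((410,235),57),((335,405),57),((522,385),57)]: print('tray S',q,px2w('side',*sp(*q),z).round(1))
r=spotter
```

```text
hook yaw -105.07109536003256 blade [385.56364262   5.77576057  36.        ] grip [442.76747343 218.20862465]
handle ends [455.98162145 258.91820035  40.        ] [432.25085032 167.61714854  30.        ] 262.75423224051684 168.4408805014273
[371.63028001   4.04414638  36.        ]
[403.8345294    5.81266548  36.        ]
[373.35513281   7.48430079   0.        ]
[4.03646845e+02 3.11370946e-01 0.00000000e+00]
T (90, 192) [593.3 -81.8 137. ]
T (165, 465) [ 458.8 -101.9  137. ]
T (625, 75) [ 631.9 -341.8  137. ]
T (720, 338) [ 498.3 -362.7  137. ]
T (52, 292) [588.9 -73.3  12. ]
T (125, 540) [452.6 -98.2   6. ]
S (188, 92) [ 457.5 -108.7  137. ]
S (400, 75) [591.9 -87.8 137. ]
S (322, 318) [ 497.9 -367.4  137. ]
S (588, 290) [ 632.3 -348.4  137. ]
S (305, 545) [ 497.8 -363.7    0. ]
S (578, 510) [ 642.5 -351.7    6. ]
tray T (205, 240) [ 594.8 -148.9   57. ]
tray T (255, 470) [ 472.3 -159.2   57. ]
tray T (500, 175) [ 617.9 -304.3   57. ]
tray T (555, 390) [ 501.3 -313.8   57. ]
tray S (228, 258) [ 477.7 -171.2   57. ]
tray S (410, 235) [ 592.1 -148.5   57. ]
tray S (335, 405) [ 516.3 -324.    57. ]
tray S (522, 385) [ 618.1 -311.3   57. ]
```

apply_moves --plan '[{"jaw": 0,"delta_pos": [-46,-31,0],"spin": 0.18},{"jaw": 0,"delta_pos": [-93,-62,0],"spin": 0.36},{"jaw": 0,"delta_pos": [-140,-94,0],"spin": 0.54},{"jaw": 0,"delta_pos": [-186,-125,0],"spin": 0.72},{"jaw": 0,"delta_pos": [-232,-156,0],"spin": 0.9},{"jaw": 0,"delta_pos": [-280,-188,0],"spin": 1.08},{"jaw": 0,"delta_pos": [-326,-219,0],"spin": 1.26},{"jaw": 0,"delta_pos": [-372,-250,0],"spin": 1.44}]' --squeeze 40

```text
time_s: 1.55
ee_pos: [443.9, 217.5, 214.2]
ee_rot: [180.0, -0.0, 82.3]
force: [0.6, 0.8, -0.5]
gripper_width: 91.6
```

Run:
```python
from h import *
s=env.state(); print(s['time_s'],s['ee_pos'],s['ee_rot'],s['force'])
f=cams.grab_frame('wrist'); cv2.imwrite('pics/w1.png',f[:,:,::-1])
print([(q['confidence'],q['extent']) for q in spotter.masks_of('wrist','hook')])
```

```text
1.55 [443.90664538 217.50437326 214.23286018] [ 1.79959851e+02 -3.72956862e-02  8.23195920e+01] [ 0.62546972  0.84994993 -0.53954231]
[(0.64, [225.0, 125.5, 270.1, 333.6])]
```

View pics/w1.png

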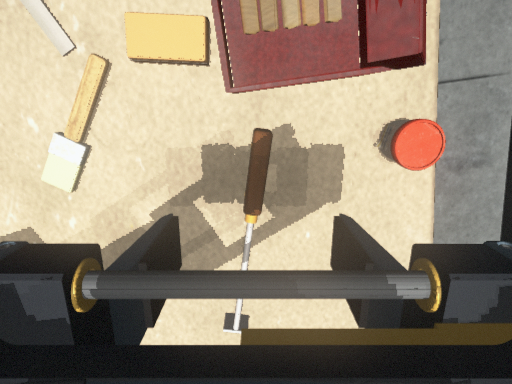

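Run:
```python
from h import *
c=P('wrist')
a=px2w('wrist',262,132,38,c); m=px2w('wrist',252.5,215,38,c); b=px2w('wrist',237,318,36,c)
print(a,m,b)
for p,q in [(a,b),(a,m),(m,b)]:
    d=(q-p)[:2]; print(np.degrees(np.arctan2(d[1],d[0])),np.hypot(*d))
f=cv2.imread('pics/w1.png'); cv2.imwrite('pics/w1z.png',cv2.resize(f[115:340,200:310],None,fx=2.6,fy=2.6,interpolation=cv2.INTER_CUBIC))
for u,v in [(222,92),(426,62)]: print('box',px2w('wrist',u,v,0,c),px2w('wrist',u,v,80,c))
```

```text
[459.79115899 261.96882612  38.        ] [435.96995973 167.06102038  38.        ] [395.25432214  24.72712705  36.        ]
-105.21792209427001 245.86302505721554
-104.08978138930381 97.8516281222877
-105.96355993050373 148.04290031486542
box [419.45122526 310.85923989   0.        ] [427.19086616 307.44048028  80.        ]
box [657.33617196 311.45020522   0.        ] [615.49761372 307.90828104  80.        ]
```

View pics/w1z.png

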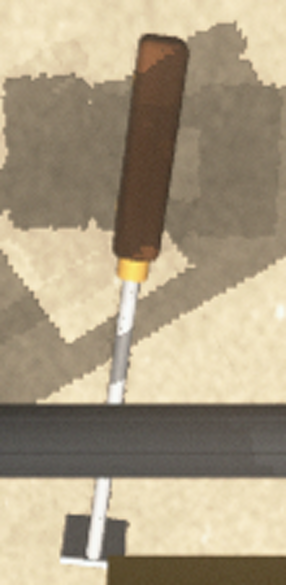

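apply_moves --plan '[{"jaw": 0,"delta_pos": [-1,2,40],"spin": 0.127},{"jaw": 0,"delta_pos": [-1,2,85],"spin": 0.127},{"jaw": 0,"delta_pos": [-1,2,130],"spin": 0.127},{"jaw": 0,"delta_pos": [-1,2,165],"spin": 0.127},{"jaw": 0,"delta_pos": [-1,2,190],"spin": 0.127},{"jaw": 0,"delta_pos": [-1,2,202],"spin": 0.127},{"jaw": 0,"delta_pos": [-1,2,208],"spin": 0.127},{"jaw": 0.3,"delta_pos": [-1,2,208],"spin": 0.127}]'

```text
time_s: 2.65
ee_pos: [448.3, 214.3, 6.4]
ee_rot: [179.8, 0.0, 75.0]
force: [0.3, -0.0, 0.8]
gripper_width: 84.0
```

apply_moves --plan '[{"jaw": 0.6,"delta_pos": [0,0,0],"spin": 0},{"jaw": 0.8,"delta_pos": [0,0,0],"spin": 0},{"jaw": 1,"delta_pos": [0,0,0],"spin": 0},{"jaw": 1,"delta_pos": [0,0,0],"spin": 0},{"jaw": 1,"delta_pos": [0,0,0],"spin": 0},{"jaw": 1,"delta_pos": [0,0,0],"spin": 0},{"jaw": 1,"delta_pos": [0,0,0],"spin": 0},{"jaw": 1,"delta_pos": [0,0,0],"spin": 0}]' --squeeze 40

```text
time_s: 3.65
ee_pos: [448.0, 214.2, 6.4]
ee_rot: [179.9, 0.0, 75.0]
force: [-1.1, 0.6, 0.8]
gripper_width: 22.0
```

apply_moves --plan '[{"jaw": 1,"delta_pos": [0,0,-12],"spin": 0},{"jaw": 1,"delta_pos": [0,0,-30],"spin": 0},{"jaw": 1,"delta_pos": [0,0,-52],"spin": 0},{"jaw": 1,"delta_pos": [-10,11,-68],"spin": -0.08},{"jaw": 1,"delta_pos": [-24,25,-75],"spin": -0.19},{"jaw": 1,"delta_pos": [-40,42,-75],"spin": -0.3},{"jaw": 1,"delta_pos": [-49,51,-75],"spin": -0.37},{"jaw": 1,"delta_pos": [-53,56,-75],"spin": -0.412}]'

```text
time_s: 4.65
ee_pos: [488.8, 147.9, 82.2]
ee_rot: [179.8, 0.1, 98.6]
force: [-0.3, -0.2, -1.5]
gripper_width: 21.9
```

Run:
```python
from h import *
s=env.state(); print(s['time_s'],s['ee_pos'],s['ee_rot'],s['force'],s['torque'])
for n in ('top','side'):
    f=cams.grab_frame(n); cv2.imwrite(f'pics/{n}2.png',f[:,:,::-1])
    g=f[:,:,::-1]
    g=g[90:270,200:440] if n=='top' else g[80:310,200:380]
    cv2.imwrite(f'pics/{n}2z.png',cv2.resize(g,None,fx=3.2 if n=='top' else 2.6,fy=3.2 if n=='top' else 2.6,interpolation=cv2.INTER_CUBIC))
```

```text
4.65 [488.78556548 147.91413946  82.19784317] [1.79835714e+02 7.88854626e-02 9.86162696e+01] [-0.30190837 -0.17496285 -1.48221017] [-0.03013454  0.06040695  0.02547736]
```

View pics/top2z.png

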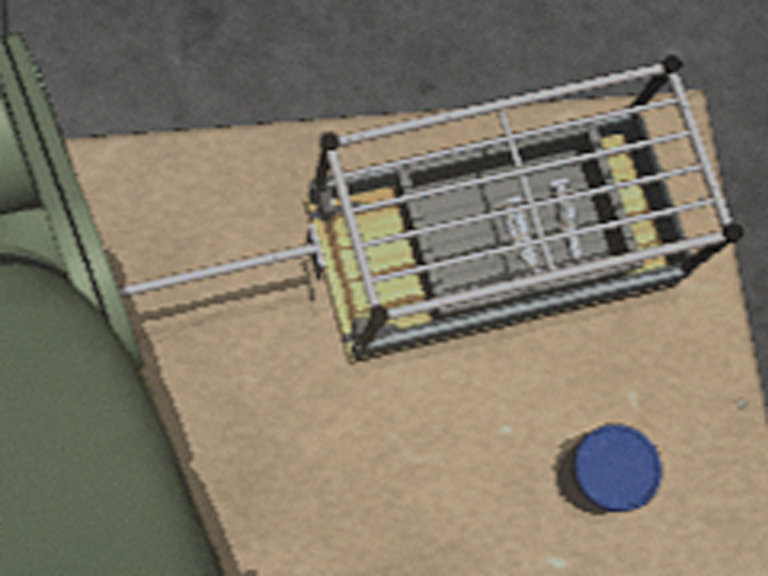

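View pics/side2z.png

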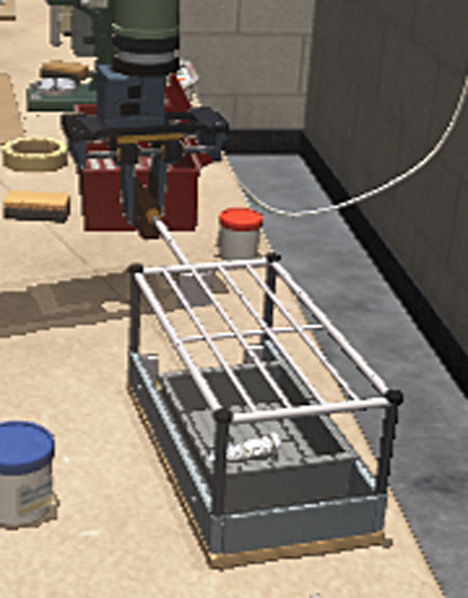

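```bash
python3 - <<'E'
from h import *
O=np.array([545.3,-225]); th=np.radians(-81.35); X=np.array([np.cos(th),np.sin(th)]);Y=np.array([-X[1],X[0]])
def rk(p): d=np.array(p)[:2]-O; return np.round([d@X,d@Y],1)
def T(x,y,z): return px2w('top',200+x/3.2,90+y/3.2,z)
def S(x,y,z): return px2w('side',205+x/4,160+y/4,z)
a=T(125,291,106);b=T(316,246,110)
print(a,b,rk(a),rk(b))
for q in [(331,140),(378,315),(672,65),(734,232)]: print('post',rk(T(*q,137)))
for q in [(404,168),(410,190),(430,300),(425,285)]: print('tray front',rk(T(*q,57)))
for q in [(228,258),(410,235)]: print('traySfront',rk(S(*q,57)))
# lugs tops in side crop
for q in [(207,228),(222,228),(360,215),(385,212)]: print('lug',rk(S(*q,42)))
s=env.state(); tip=s['ee_pos'][:2]+218*np.array([np.cos(np.radians(-81.4)),np.sin(np.radians(-81.4))]); print('tip exp',tip,rk(tip))
E
python3 - <<'E'
import cv2
f=cv2.imread('pics/top2.png'); cv2.imwrite('pics/t2zz.png',cv2.resize(f[130:205,285:365],None,fx=8,fy=8,interpolation=cv2.INTER_CUBIC))
f=cv2.imread('pics/side2.png'); cv2.imwrite('pics/s2zz.png',cv2.resize(f[180:270,245:340],None,fx=6,fy=6,interpolation=cv2.INTER_CUBIC))
E
```

```text
[498.5111171   76.80807045 106.        ] [520.51510904 -66.72981006 110.        ] [-305.4   -0.9] [-160.2   -0.7]
post [-133.6   67.9]
post [-134.7  -68. ]
post [128.2  67.3]
post [130.  -67.2]
tray front [-66.8  61.6]
tray front [-67.2  42.5]
tray front [-76.3 -48.4]
tray front [-76.8 -35.8]
traySfront [-63.3 -58.8]
traySfront [-68.6  57.7]
lug [-127.5  -54.8]
lug [-125.6  -45.5]
lug [-125.    45.9]
lug [-125.8   63.2]
tip exp [521.43115498 -67.43060852] [-1.594e+02  1.000e-01]
```

View pics/t2zz.png

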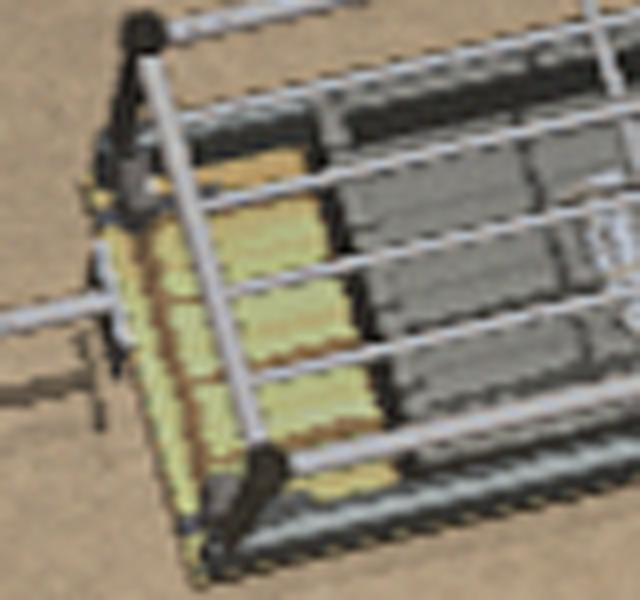

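View pics/s2zz.png

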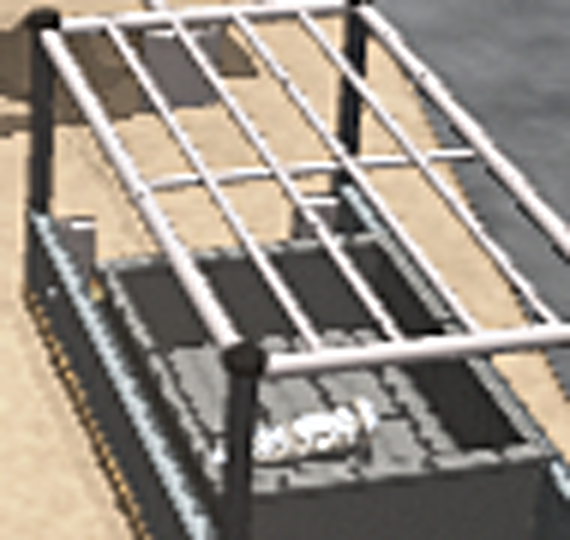

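apply_moves --plan '[{"jaw": 1,"delta_pos": [-8,0,0],"spin": 0},{"jaw": 1,"delta_pos": [-24,0,0],"spin": 0},{"jaw": 1,"delta_pos": [-42,0,0],"spin": 0},{"jaw": 1,"delta_pos": [-60,0,0],"spin": 0},{"jaw": 1,"delta_pos": [-78,0,0],"spin": 0},{"jaw": 1,"delta_pos": [-94,0,0],"spin": 0},{"jaw": 1,"delta_pos": [-106,0,0],"spin": 0},{"jaw": 1,"delta_pos": [-111,0,0],"spin": 0}]'

```text
time_s: 5.75
ee_pos: [505.4, 37.6, 82.2]
ee_rot: [179.8, 0.1, 98.5]
force: [-0.4, 0.6, -2.1]
gripper_width: 21.7
```

Run:
```python
from h import *
s=env.state(); print(s['time_s'],s['ee_pos'],s['ee_rot'],s['force'],s['torque'])
g=cams.grab_frame('side')[:,:,::-1]; cv2.imwrite('pics/side3.png',g)
cv2.imwrite('pics/side3z.png',cv2.resize(g[155:300,240:360],None,fx=4,fy=4,interpolation=cv2.INTER_CUBIC))
g=cams.grab_frame('top')[:,:,::-1]
cv2.imwrite('pics/top3z.png',cv2.resize(g[95:215,260:440],None,fx=4,fy=4,interpolation=cv2.INTER_CUBIC))
```

```text
5.75 [505.36862304  37.5685505   82.24031056] [1.79831603e+02 7.07614816e-02 9.84633532e+01] [-0.38554905  0.58584015 -2.12983569] [-0.01902358  0.00963614  0.02135373]
```

View pics/side3z.png

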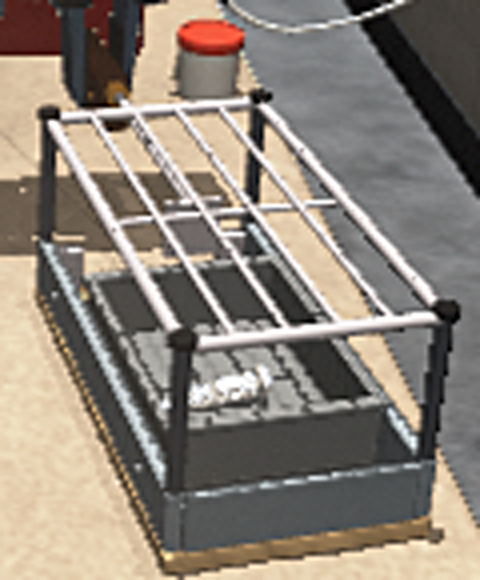

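View pics/top3z.png

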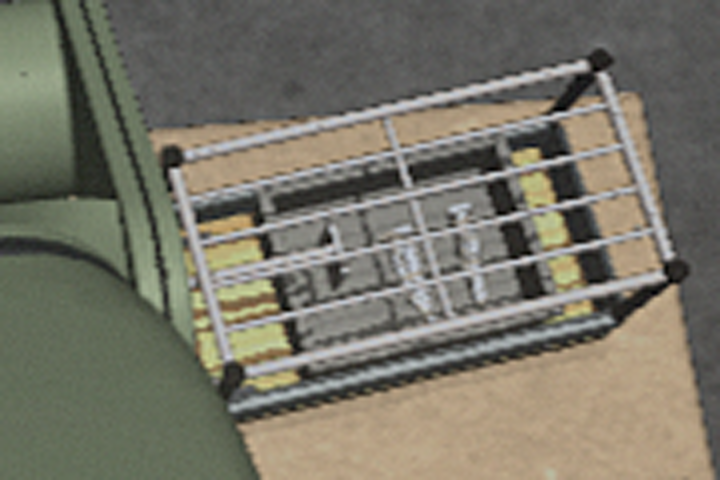

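Run:
```python
from h import *
O=np.array([545.3,-225]); th=np.radians(-81.35); X=np.array([np.cos(th),np.sin(th)]);Y=np.array([-X[1],X[0]])
def rk(p): d=np.array(p)[:2]-O; return np.round([d@X,d@Y],1)
for q in [(335,250),(337,230)]: print(rk(px2w('top',260+q[0]/4,95+q[1]/4,110)))
e=env.state()['ee_pos'][:2]; t=np.radians(-81.5)
tip=e+218*np.array([np.cos(t),np.sin(t)]);print(rk(tip), px2w('top',0,0,0)[0])
# predicted pixels in crops
for z in (75.8,112): 
  for y in (-17,17):
    p=np.r_[tip+Y*y,z]; u=w2px('side',p); v=w2px('top',p); print(z,y,'side',(u-[240,155])*4,'top',(v-[260,95])*4)
for xl in (-72,-67,-63): 
  for y in(-60,60):
    p=np.r_[O+X*xl+Y*y,57]; print(xl,y,'side',(w2px('side',p)-[240,155])*4,'top',(w2px('top',p)-[260,95])*4)
g=cv2.imread('pics/side3.png')
cv2.imwrite('pics/side3zz.png',cv2.resize(g[185:245,255:325],None,fx=8,fy=8,interpolation=cv2.INTER_CUBIC))
```

```text
[-50.   -2.7]
[-45.4   9.2]
[-48.   -0.5] 1152.6079664727824
75.8 -17 side [163.79002148 256.01586765] top [333.62903538 289.79362535]
75.8 17 side [218.85587474 250.51939752] top [318.41471506 238.85184452]
112 -17 side [167.1226722  201.11377274] top [345.89369292 271.37606401]
112 17 side [223.01361223 195.95671036] top [329.98445124 218.6291588 ]
-72 -60 side [ 82.25607418 271.05389666] top [309.31842982 371.07618625]
-72 60 side [271.52260009 251.98352223] top [257.83331519 193.97758463]
-67 -60 side [ 84.3967834  275.15930205] top [317.09004107 369.28647981]
-67 60 side [274.4010009 255.9023455] top [265.39258968 192.28343923]
-63 -60 side [ 86.12266187 278.4691541 ] top [323.30448458 367.85536994]
-63 60 side [276.72115316 259.06113653] top [271.43732165 190.92872525]
```

View pics/side3zz.png

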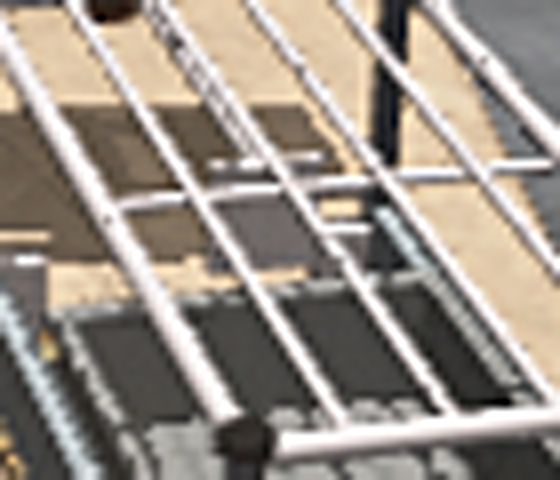

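apply_moves --plan '[{"jaw": 1,"delta_pos": [0,0,5],"spin": 0},{"jaw": 1,"delta_pos": [0,0,11],"spin": 0},{"jaw": 1,"delta_pos": [0,0,18],"spin": 0},{"jaw": 1,"delta_pos": [0,0,25],"spin": 0},{"jaw": 1,"delta_pos": [0,0,31],"spin": 0},{"jaw": 1,"delta_pos": [0,0,36],"spin": 0},{"jaw": 1,"delta_pos": [0,0,38],"spin": 0},{"jaw": 1,"delta_pos": [0,0,38],"spin": 0}]'

```text
time_s: 6.85
ee_pos: [505.4, 38.0, 44.2]
ee_rot: [179.8, 0.1, 98.5]
force: [0.4, 1.3, -1.8]
gripper_width: 21.8
```

Run:
```python
from h import *
s=env.state(); print(s['time_s'],s['ee_pos'],s['ee_rot'],s['force'],s['torque'])
g=cams.grab_frame('side')[:,:,::-1]; cv2.imwrite('pics/side4.png',g)
cv2.imwrite('pics/side4z.png',cv2.resize(g[185:245,255:325],None,fx=8,fy=8,interpolation=cv2.INTER_CUBIC))
```

```text
6.85 [505.43795624  37.96884069  44.16738702] [1.79837120e+02 6.92347771e-02 9.84777577e+01] [ 0.3517971   1.25596271 -1.77003621] [-0.04698296  0.07755147 -0.01259956]
```

View pics/side4z.png

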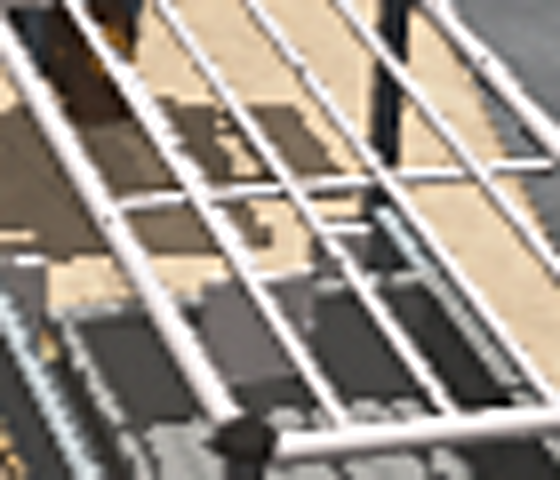

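apply_moves --plan '[{"jaw": 1,"delta_pos": [3,0,0],"spin": 0},{"jaw": 1,"delta_pos": [6,0,0],"spin": 0},{"jaw": 1,"delta_pos": [9,0,0],"spin": 0},{"jaw": 1,"delta_pos": [12,0,0],"spin": 0},{"jaw": 1,"delta_pos": [14,0,0],"spin": 0},{"jaw": 1,"delta_pos": [16,0,0],"spin": 0},{"jaw": 1,"delta_pos": [18,0,0],"spin": 0},{"jaw": 1,"delta_pos": [20,0,0],"spin": 0}]'

```text
time_s: 7.9
ee_pos: [502.7, 57.6, 44.3]
ee_rot: [179.8, 0.1, 98.5]
force: [0.2, -2.0, -2.1]
gripper_width: 22.1
```

Run:
```python
from h import *
s=env.state(); print(s['time_s'],s['ee_pos'],s['ee_rot'],s['force'],s['torque'])
g=cams.grab_frame('side')[:,:,::-1]; cv2.imwrite('pics/side5.png',g)
cv2.imwrite('pics/side5z.png',cv2.resize(g[185:245,255:325],None,fx=8,fy=8,interpolation=cv2.INTER_CUBIC))
s=env.state(); print(s['force'])
```

```text
7.9 [502.68561225  57.63766555  44.27760761] [1.79813853e+02 9.08793045e-02 9.84780819e+01] [ 0.15812692 -1.98231711 -2.1000526 ] [-0.55197973 -0.05616427  0.07375686]
[-0.05914503 -2.3574983  -1.76303417]
```

View pics/side5z.png

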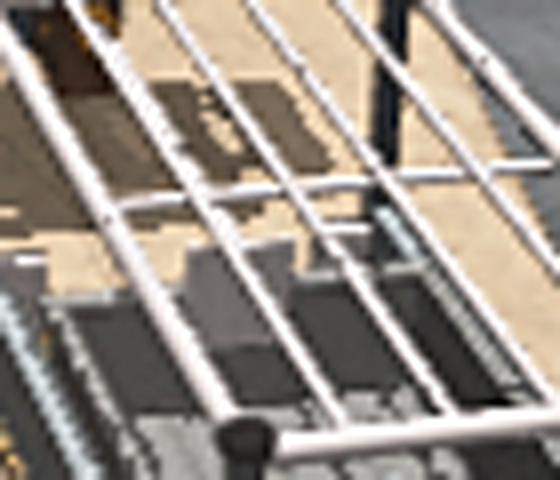

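apply_moves --plan '[{"jaw": 1,"delta_pos": [3,0,0],"spin": 0},{"jaw": 1,"delta_pos": [6,0,0],"spin": 0},{"jaw": 1,"delta_pos": [9,0,0],"spin": 0},{"jaw": 1,"delta_pos": [12,0,0],"spin": 0},{"jaw": 1,"delta_pos": [15,0,0],"spin": 0},{"jaw": 1,"delta_pos": [18,0,0],"spin": 0},{"jaw": 1,"delta_pos": [21,0,0],"spin": 0},{"jaw": 1,"delta_pos": [24,0,0],"spin": 0}]'

```text
time_s: 8.95
ee_pos: [499.0, 81.8, 44.3]
ee_rot: [179.8, 0.1, 98.5]
force: [0.4, -3.5, -1.0]
gripper_width: 21.9
```

Run:
```python
from h import *
s=env.state(); print(s['time_s'],s['ee_pos'],s['ee_rot'],s['force'],s['torque'])
g=cams.grab_frame('side')[:,:,::-1]; cv2.imwrite('pics/side6.png',g)
cv2.imwrite('pics/side6z.png',cv2.resize(g[185:245,245:325],None,fx=8,fy=8,interpolation=cv2.INTER_CUBIC))
```

```text
8.95 [499.04141023  81.81973696  44.27499043] [1.79816967e+02 7.68840309e-02 9.84807963e+01] [ 0.42536496 -3.51368465 -1.01793227] [-0.64336834 -0.02076463 -0.01124603]
```

View pics/side6z.png

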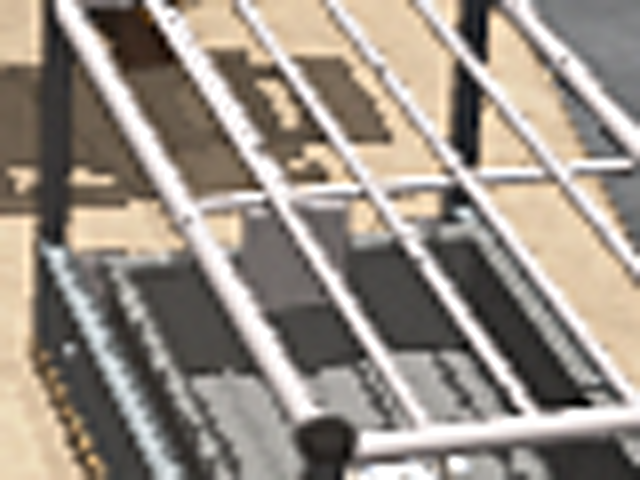

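apply_moves --plan '[{"jaw": 1,"delta_pos": [3,0,0],"spin": 0},{"jaw": 1,"delta_pos": [6,0,0],"spin": 0},{"jaw": 1,"delta_pos": [9,0,0],"spin": 0},{"jaw": 1,"delta_pos": [11,0,0],"spin": 0},{"jaw": 1,"delta_pos": [13,0,0],"spin": 0},{"jaw": 1,"delta_pos": [14,0,0],"spin": 0},{"jaw": 1,"delta_pos": [15,0,0],"spin": 0},{"jaw": 1,"delta_pos": [16,0,0],"spin": 0}]'

```text
time_s: 10.0
ee_pos: [496.7, 98.0, 44.3]
ee_rot: [179.8, 0.1, 98.5]
force: [0.5, -3.9, -2.1]
gripper_width: 21.6
```

apply_moves --plan '[{"jaw": 1,"delta_pos": [0.5,0,0],"spin": 0},{"jaw": 1,"delta_pos": [1,0,0],"spin": 0},{"jaw": 1,"delta_pos": [1.5,0,0],"spin": 0},{"jaw": 1,"delta_pos": [2,0,0],"spin": 0},{"jaw": 1,"delta_pos": [2.5,0,0],"spin": 0},{"jaw": 1,"delta_pos": [3,0,0],"spin": 0},{"jaw": 1,"delta_pos": [3.5,0,0],"spin": 0},{"jaw": 1,"delta_pos": [4,0,0],"spin": 0}]'

```text
time_s: 11.0
ee_pos: [496.1, 102.0, 44.3]
ee_rot: [179.8, 0.1, 98.5]
force: [0.3, -3.3, -1.4]
gripper_width: 21.7
```

apply_moves --plan '[{"jaw": 1,"delta_pos": [0.4,0,0],"spin": 0},{"jaw": 1,"delta_pos": [0.8,0,0],"spin": 0},{"jaw": 1,"delta_pos": [1.2,0,0],"spin": 0},{"jaw": 1,"delta_pos": [1.6,0,0],"spin": 0},{"jaw": 1,"delta_pos": [2,0,0],"spin": 0},{"jaw": 1,"delta_pos": [2,0,0],"spin": 0},{"jaw": 1,"delta_pos": [2,0,0],"spin": 0},{"jaw": 1,"delta_pos": [2,0,0],"spin": 0}]'

```text
time_s: 12.0
ee_pos: [495.8, 104.0, 44.3]
ee_rot: [179.8, 0.1, 98.5]
force: [0.4, -2.6, -0.5]
gripper_width: 22.0
```

apply_moves --plan '[{"jaw": 1,"delta_pos": [0.3,0,0],"spin": 0},{"jaw": 1,"delta_pos": [0.6,0,0],"spin": 0},{"jaw": 1,"delta_pos": [0.9,0,0],"spin": 0},{"jaw": 1,"delta_pos": [1.2,0,0],"spin": 0},{"jaw": 1,"delta_pos": [1.5,0,0],"spin": 0},{"jaw": 1,"delta_pos": [1.8,0,0],"spin": 0},{"jaw": 1,"delta_pos": [2,0,0],"spin": 0},{"jaw": 1,"delta_pos": [2,0,0],"spin": 0}]'

```text
time_s: 13.0
ee_pos: [495.5, 106.0, 44.3]
ee_rot: [179.8, 0.1, 98.5]
force: [0.5, -2.8, -2.0]
gripper_width: 22.2
```

apply_moves --plan '[{"jaw": 1,"delta_pos": [0.3,0,0],"spin": 0},{"jaw": 1,"delta_pos": [0.6,0,0],"spin": 0},{"jaw": 1,"delta_pos": [0.9,0,0],"spin": 0},{"jaw": 1,"delta_pos": [1.2,0,0],"spin": 0},{"jaw": 1,"delta_pos": [1.5,0,0],"spin": 0},{"jaw": 1,"delta_pos": [1.8,0,0],"spin": 0},{"jaw": 1,"delta_pos": [2,0,0],"spin": 0},{"jaw": 1,"delta_pos": [2,0,0],"spin": 0}]'

```text
time_s: 14.0
ee_pos: [495.0, 107.0, 44.0]
ee_rot: [179.9, 0.2, 98.5]
force: [1.3, -8.6, -1.5]
gripper_width: 21.6
```

Run:
```python
from h import *
s=env.state(); print(s['time_s'],s['ee_pos'],s['ee_rot'],s['force'],s['torque'])
g=cams.grab_frame('side')[:,:,::-1]; cv2.imwrite('pics/side7.png',g)
cv2.imwrite('pics/side7z.png',cv2.resize(g[185:245,245:325],None,fx=8,fy=8,interpolation=cv2.INTER_CUBIC))
```

```text
14.0 [495.020504   106.96457116  44.04413343] [1.79853177e+02 1.55543772e-01 9.85435713e+01] [ 1.26207723 -8.61623281 -1.47952178] [-1.28679504 -0.22270592  0.04577433]
```

View pics/side7z.png

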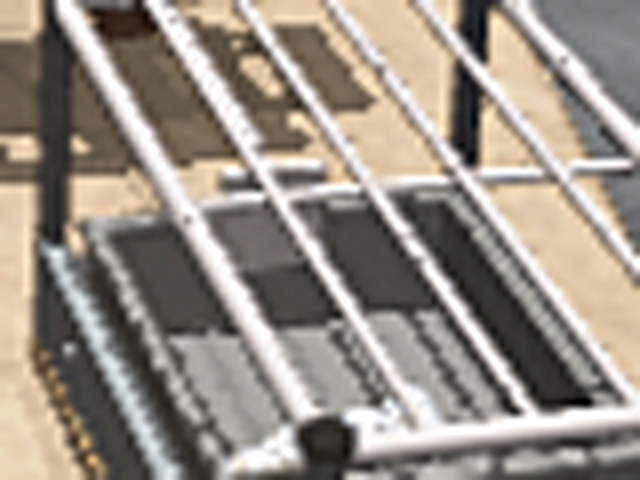

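apply_moves --plan '[{"jaw": 1,"delta_pos": [0.8,0,0],"spin": 0},{"jaw": 1,"delta_pos": [0.9,0,0],"spin": 0},{"jaw": 1,"delta_pos": [1.0,0,0],"spin": 0},{"jaw": 1,"delta_pos": [1.1,0,0],"spin": 0},{"jaw": 1,"delta_pos": [1.1,0,0],"spin": 0},{"jaw": 1,"delta_pos": [1.1,0,0],"spin": 0},{"jaw": 1,"delta_pos": [1.1,0,0],"spin": 0},{"jaw": 1,"delta_pos": [1.1,0,0],"spin": 0}]'

```text
time_s: 15.05
ee_pos: [494.8, 106.9, 43.7]
ee_rot: [179.9, 0.3, 98.6]
force: [1.5, -8.4, -2.9]
gripper_width: 21.6
```

apply_moves --plan '[{"jaw": 1,"delta_pos": [1.1,0,0],"spin": 0},{"jaw": 1,"delta_pos": [1.2,0,0],"spin": 0},{"jaw": 1,"delta_pos": [1.3,0,0],"spin": 0},{"jaw": 1,"delta_pos": [1.3,0,0],"spin": 0},{"jaw": 1,"delta_pos": [1.3,0,0],"spin": 0},{"jaw": 1,"delta_pos": [1.3,0,0],"spin": 0},{"jaw": 1,"delta_pos": [1.3,0,0],"spin": 0},{"jaw": 1,"delta_pos": [1.3,0,0],"spin": 0}]'

```text
time_s: 16.05
ee_pos: [494.5, 106.9, 43.4]
ee_rot: [179.9, 0.4, 98.7]
force: [1.5, -10.0, -3.9]
gripper_width: 22.0
```

Run:
```python
from h import *
s=env.state(); print(s['time_s'],s['ee_pos'],s['ee_rot'],s['force'],s['torque'])
g=cams.grab_frame('top')[:,:,::-1]
cv2.imwrite('pics/top8z.png',cv2.resize(g[95:215,260:440],None,fx=4,fy=4,interpolation=cv2.INTER_CUBIC))
print(env.state()['force'])
```

```text
16.05 [494.45600146 106.85291849  43.35211321] [179.93891462   0.38540168  98.67675927] [  1.49572181 -10.00753935  -3.86110034] [-1.33982574 -0.20027847  0.12404709]
[ 2.3168784  -9.59238437 -3.50379932]
```

View pics/top8z.png

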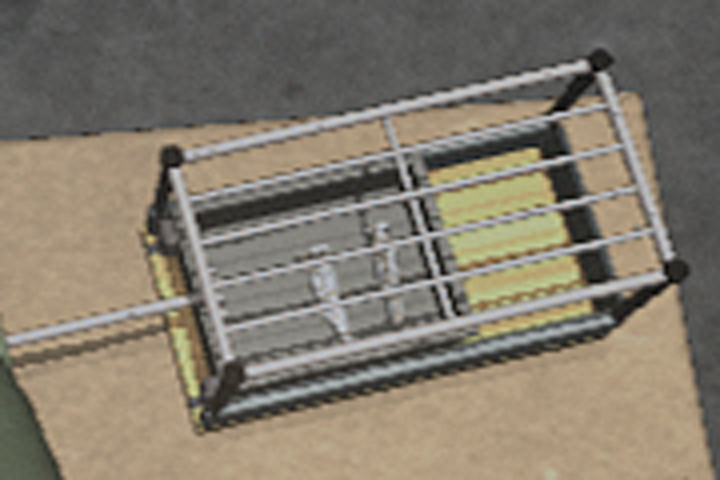

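apply_moves --plan '[{"jaw": 1,"delta_pos": [0.3,0,0],"spin": 0},{"jaw": 1,"delta_pos": [-1,0,0],"spin": 0},{"jaw": 1,"delta_pos": [-3,0,0],"spin": 0},{"jaw": 1,"delta_pos": [-6,0,0],"spin": 0},{"jaw": 1,"delta_pos": [-9,0,0],"spin": 0},{"jaw": 1,"delta_pos": [-11,0,0],"spin": 0},{"jaw": 1,"delta_pos": [-11,0,0],"spin": 0},{"jaw": 1,"delta_pos": [-11,0,0],"spin": 0}]'

```text
time_s: 17.1
ee_pos: [496.1, 96.0, 43.4]
ee_rot: [179.9, 0.4, 98.7]
force: [-0.9, 0.3, -1.5]
gripper_width: 22.0
```

Run:
```python
from h import *
s=env.state(); print(s['time_s'],s['ee_pos'],s['ee_rot'],s['force'],s['torque'])
g=cams.grab_frame('side')[:,:,::-1]; cv2.imwrite('pics/side9.png',g)
cv2.imwrite('pics/side9z.png',cv2.resize(g[165:295,235:365],None,fx=4.5,fy=4.5,interpolation=cv2.INTER_CUBIC))
```

```text
17.1 [496.13427679  95.97364654  43.44423948] [179.93648656   0.38212287  98.67010058] [-0.89154555  0.31063874 -1.47050796] [-0.07993356  0.00571229  0.03765169]
```

View pics/side9z.png

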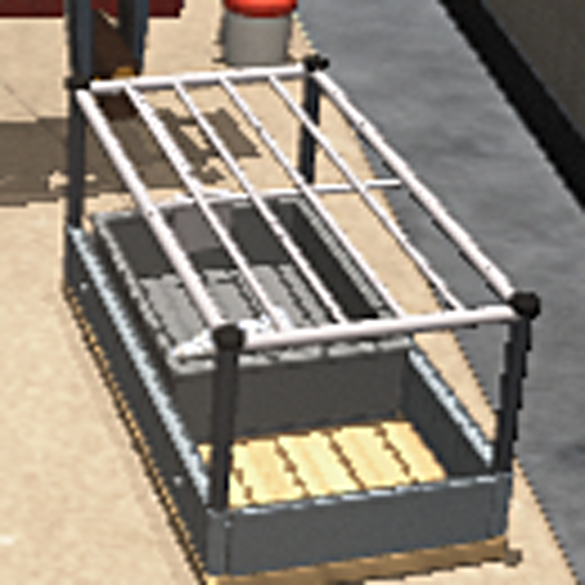

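apply_moves --plan '[{"jaw": 1,"delta_pos": [0,0,-4],"spin": 0},{"jaw": 1,"delta_pos": [0,0,-10],"spin": 0},{"jaw": 1,"delta_pos": [0,0,-17],"spin": 0},{"jaw": 1,"delta_pos": [0,0,-24],"spin": 0},{"jaw": 1,"delta_pos": [0,0,-31],"spin": 0},{"jaw": 1,"delta_pos": [0,0,-37],"spin": 0},{"jaw": 1,"delta_pos": [0,0,-39],"spin": 0},{"jaw": 1,"delta_pos": [0,0,-39],"spin": 0}]'

```text
time_s: 18.15
ee_pos: [496.0, 96.3, 82.5]
ee_rot: [179.9, 0.4, 98.7]
force: [0.3, -0.3, -1.7]
gripper_width: 22.2
```

Run:
```python
from h import *
s=env.state(); print(s['time_s'],s['ee_pos'],s['ee_rot'],s['force'])
g=cams.grab_frame('side')[:,:,::-1]
cv2.imwrite('pics/side10z.png',cv2.resize(g[165:295,235:365],None,fx=4.5,fy=4.5,interpolation=cv2.INTER_CUBIC))
```

```text
18.15 [496.02149855  96.26668269  82.49131573] [179.93703426   0.38166374  98.67624723] [ 0.32400245 -0.34209283 -1.68273444]
```

View pics/side10z.png

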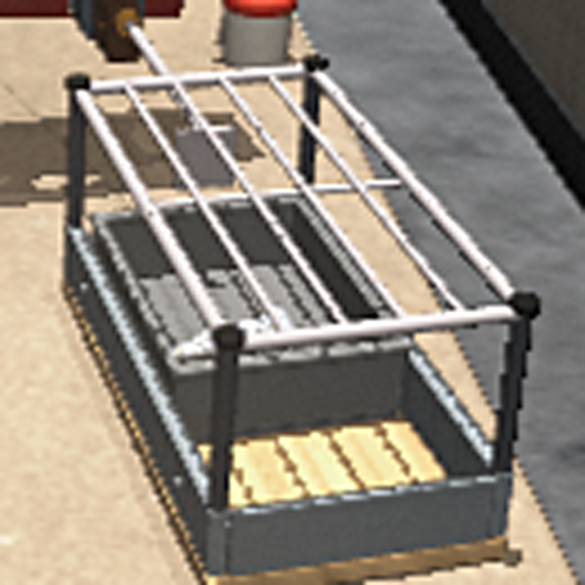

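apply_moves --plan '[{"jaw": 1,"delta_pos": [8,0,0],"spin": 0},{"jaw": 1,"delta_pos": [20,0,0],"spin": 0},{"jaw": 1,"delta_pos": [34,0,0],"spin": 0},{"jaw": 1,"delta_pos": [50,0,0],"spin": 0},{"jaw": 1,"delta_pos": [66,0,0],"spin": 0},{"jaw": 1,"delta_pos": [82,-5,0],"spin": 0.06},{"jaw": 1,"delta_pos": [98,-13,0],"spin": 0.18},{"jaw": 1,"delta_pos": [110,-20,0],"spin": 0.28}]'

```text
time_s: 19.2
ee_pos: [459.0, 203.3, 81.6]
ee_rot: [179.9, 0.3, 82.5]
force: [-0.0, -0.1, -1.5]
gripper_width: 22.0
```

apply_moves --plan '[{"jaw": 1,"delta_pos": [4,-5,10],"spin": 0.08},{"jaw": 1,"delta_pos": [7,-9,24],"spin": 0.13},{"jaw": 1,"delta_pos": [7,-9,40],"spin": 0.13},{"jaw": 1,"delta_pos": [7,-9,54],"spin": 0.13},{"jaw": 1,"delta_pos": [7,-9,63],"spin": 0.13},{"jaw": 1,"delta_pos": [7,-9,69],"spin": 0.13},{"jaw": 1,"delta_pos": [7,-9,72],"spin": 0.13},{"jaw": 1,"delta_pos": [7,-9,72],"spin": 0.13}]'

```text
time_s: 20.2
ee_pos: [451.2, 211.0, 9.5]
ee_rot: [179.8, 0.3, 75.0]
force: [0.1, -0.3, -1.4]
gripper_width: 21.7
```

Run:
```python
from h import *
s=env.state(); print(s['time_s'],s['ee_pos'],s['ee_rot'],s['force'],s['torque'])
g=cams.grab_frame('side')[:,:,::-1]
cv2.imwrite('pics/side11z.png',cv2.resize(g[130:230,190:290],None,fx=5,fy=5,interpolation=cv2.INTER_CUBIC))
```

```text
20.2 [451.23394018 210.99506811   9.51318054] [179.80134813   0.32086172  75.02727041] [ 0.14117034 -0.34241201 -1.43458251] [-0.09425138  0.11196493  0.0430198 ]
```

View pics/side11z.png

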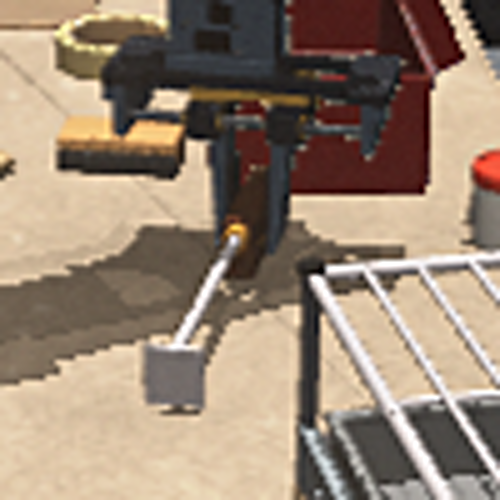

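Hook hovers about 3 mm above the bench, level. Lower slowly and release.

apply_moves --plan '[{"jaw": 1,"delta_pos": [0,0,0.6],"spin": 0},{"jaw": 1,"delta_pos": [0,0,1.2],"spin": 0},{"jaw": 1,"delta_pos": [0,0,1.8],"spin": 0},{"jaw": 1,"delta_pos": [0,0,2.4],"spin": 0},{"jaw": 1,"delta_pos": [0,0,2.8],"spin": 0},{"jaw": 1,"delta_pos": [0,0,3.1],"spin": 0},{"jaw": 1,"delta_pos": [0,0,3.1],"spin": 0},{"jaw": 1,"delta_pos": [0,0,3.1],"spin": 0}]'

```text
time_s: 21.25
ee_pos: [451.3, 211.0, 6.6]
ee_rot: [179.8, 0.3, 75.0]
force: [-0.5, 0.0, 0.2]
gripper_width: 21.6
```

apply_moves --plan '[{"jaw": 0.7,"delta_pos": [0,0,0],"spin": 0},{"jaw": 0.6,"delta_pos": [0,0,0],"spin": 0},{"jaw": 0.5,"delta_pos": [0,0,0],"spin": 0},{"jaw": 0.4,"delta_pos": [0,0,0],"spin": 0},{"jaw": 0.3,"delta_pos": [0,0,0],"spin": 0},{"jaw": 0.3,"delta_pos": [0,0,0],"spin": 0},{"jaw": 0.3,"delta_pos": [0,0,0],"spin": 0},{"jaw": 0.3,"delta_pos": [0,0,-2],"spin": 0}]'

```text
time_s: 22.25
ee_pos: [451.2, 211.0, 8.6]
ee_rot: [179.8, 0.3, 75.0]
force: [0.8, -0.1, 0.3]
gripper_width: 64.0
```

apply_moves --plan '[{"jaw": 0.3,"delta_pos": [0,0,-10],"spin": 0},{"jaw": 0.3,"delta_pos": [0,0,-25],"spin": 0},{"jaw": 0.3,"delta_pos": [0,0,-50],"spin": 0},{"jaw": 0.3,"delta_pos": [0,0,-80],"spin": 0},{"jaw": 0.3,"delta_pos": [0,0,-120],"spin": 0},{"jaw": 0.3,"delta_pos": [0,0,-160],"spin": 0},{"jaw": 0.3,"delta_pos": [0,0,-190],"spin": 0},{"jaw": 0.3,"delta_pos": [0,0,-200],"spin": 0}]'

```text
time_s: 23.25
ee_pos: [451.6, 212.6, 211.4]
ee_rot: [179.6, 0.1, 75.0]
force: [0.6, 0.3, -0.9]
gripper_width: 64.0
```

Run:
```python
from h import *
s=env.state(); print(s['time_s'],s['ee_pos'],s['force'])
g=cams.grab_frame('side')[:,:,::-1]
cv2.imwrite('pics/side12z.png',cv2.resize(g[120:300,190:370],None,fx=3.3,fy=3.3,interpolation=cv2.INTER_CUBIC))
g=cams.grab_frame('top')[:,:,::-1]; cv2.imwrite('pics/top12.png',g)
cv2.imwrite('pics/wrist12.png',cams.grab_frame('wrist')[:,:,::-1])
```

```text
23.25 [451.63531276 212.58479087 211.41440698] [ 0.57592119  0.30833353 -0.94027923]
```

View pics/side12z.png

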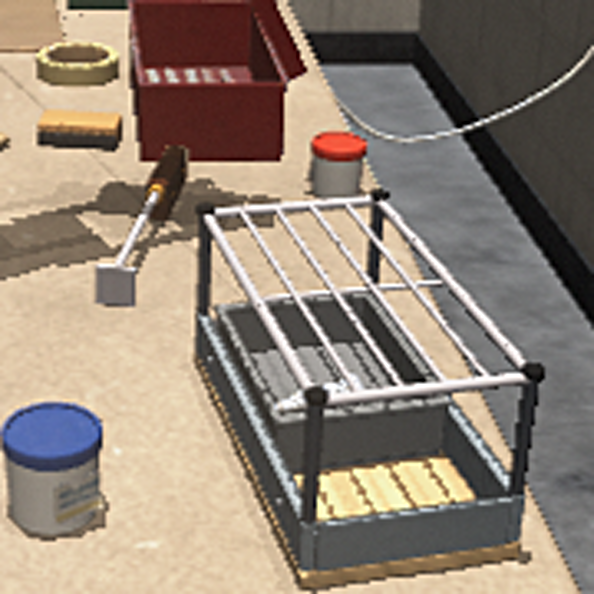

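View pics/wrist12.png

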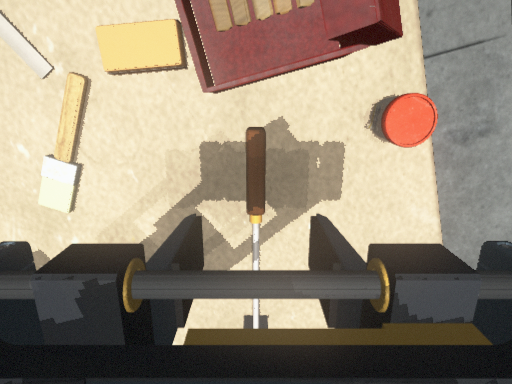

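View pics/top12.png

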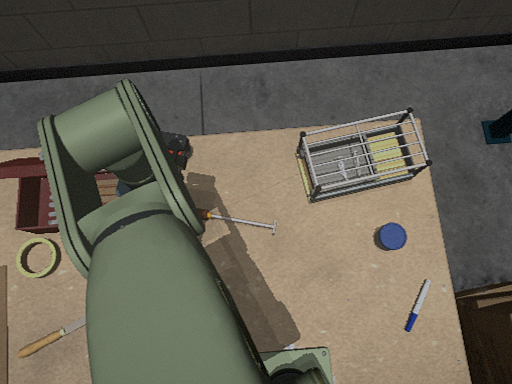

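```bash
python3 -c "
from workcell import env
print(env.job_done())"
```

```text
the job is handed in; nothing more can be done
None
```

I carried out the whole task and handed the job in at about 23 s of the 64 s allowed. The hand-in reports no verdict, so what follows rests on my own readings and pictures.

- **Insertion:** I gripped the hook by its handle and took it in through the rack's front. I lowered the blade to about 19 mm below the tray's lip, inside the front wall. The side picture showed the blade in front of the wall's inner face.
- **Drawing the tray:** It slid forward slowly against about 3 N of friction and stopped on the lugs.
- **Pull at the lugs:** The wrist force read 8.6, 8.4 and 10.0 N at the ends of three successive one-second calls. The arm had stopped moving forward, which fits the tray being seated. I had no direct reading of the lug contact force; by subtracting the friction I put it at about 5 to 7 N.
- **Unhooking and laying down:** I backed the blade off, lifted it clear and withdrew it. I then laid the hook back near where it had been, with the blade roughly 110 mm in front of the rack.
- **Last checks:** The final pictures show the tray forward and square, with both castings in it. The hook stands level on its handle and blade, and the tub and sanding block look unmoved.
- **Disagreements:** My camera measurements of the hook and tray positions differed by up to 6 mm, which stayed within the clearances I had allowed. No check failed.

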